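# Load the shell carrier under the stereo microscope

## Task

Put the specimen carrier that has the shell on it under the microscope: bring it out of the roofed rack, pass its square head through the gate under the light bar as far as the back stop, move it sideways (to the side away from the lever) until its tail rests against the gate post, then swing the locking lever fully shut across the gate behind it so that the carrier cannot come back. The lever may be standing in the way at first. Keep the carrier level, leave the spare carrier in the rack, do not push the jars, bottle or dishes about, and let go of everything at the end.

Things in the scene. Friction and masses are not known exactly. Their poses are not given: they have to be found in the camera images.
- microscope: Stereo microscope fixed on the bench. Frame: origin on the bench top under the middle of its gate, x = loading direction (in through the gate), y = home side, z up. White base plate 12 mm thick (top = the stage), x -150..210, y -93..77 mm. Lens and body hang over x 30 and more, from 125 mm above the bench to about 330 mm; column at x 165.
- gate (a point): Middle of the gate at stage height (microscope frame 0, 0, 12 mm). Two upright steel posts, 16 mm in diameter, stand at y -42 and y +42 (68 mm free between them).
- light_bar (a point): Middle of the underside of the black light bar on the gate posts, 42 mm above the stage. The bar is 16 x 112 x 14 mm along the microscope's x, y, z.
- back_stop (a point): Foot of the front face of the back stop, a low steel strip: face at microscope x 78, y -40..70, 14 mm high.
- home (a point): Where the carrier's origin is when fully home: microscope frame x 48 (head against the back stop), y +27 (tail against the post at +42), on the stage, the carrier's x axis along the microscope's.
- lever (a joint): Locking lever of the microscope, turning on an upright pin; 0 = open, its arm pointing out to the microscope's -x; 1.57 rad = fully shut, its arm pointing along +y across the lane. Stays where it is left; about 1 N at the knob moves it. May start anywhere from 0 to 1.1; beyond about 0.4 it stands in the lane.
- lever_hinge (a point): Point on the lever's pin axis at stage height: microscope frame x -62, y -70, z 12 mm. The steel arm reaches 80 mm from it, 12 mm wide, 2.5 to 10.5 mm above the stage.
- lever_knob (a point): Middle of the top of the lever's upright round knob: 14 mm in diameter, its top 50 mm above the stage (62 mm above the bench), 60 mm from the pin axis along the arm.
- rack: Grey roofed drying rack fixed on the bench. Frame: origin on the bench top under the middle of the roof's front edge, x = the way out of the bays, z up. Floor plate 12 mm thick, x -135..100, y -105..105 mm. Two bays, centred at y -50 and +50, with 8 mm walls between and beside them and a back wall at x -132. In each lies a carrier, tail and tab under the roof, head in front of it.
- roof_edge (a point): Middle of the lower front edge of the rack's roof, 66 mm above the bench. The roof covers rack x -135..0 and the whole width; its top is 74 mm above the bench.
- carrier: Carrier with a pale pointed shell on its head; aluminium, 0.2 kg. Origin: underside of the head, middle; x points from tail to head. Head 60 x 60 x 12 mm; on it a glass disc (48 mm, 4 high) and the shell, 36 mm wide, top 36 mm above the underside. Tail bar 14 wide, 12 thick, x -30..-158. At its end an upright tab: centre x -143, 26 long (x), 12 thick (y), top at 42 mm. Starts in either bay.
- spare: Spare carrier: the same, but its glass disc is empty (no shell). Starts in the other bay; leave it.
- jar: Bystander: glass jar, 50 mm in diameter, 80 mm high, on the bench beside the microscope's lane; origin under its centre.
- vial: Bystander: amber bottle, 40 mm in diameter, 85 mm high, on the bench on the lever's side of the microscope; origin under its centre.
- pot: Bystander: white jar, 42 mm in diameter, 55 mm high, on the bench beside the rack; origin under its centre.
- dish: Bystander: aluminium weighing dish, 60 mm in diameter, 16 mm high, on the bench on the other side of the rack; origin under its centre.
- roof_dish: Bystander: the same kind of dish, standing on the rack's roof; origin under its centre.
Not all that is in view belongs to the job. What is shaped like the carrier but orange or turquoise is not meant.

How it is judged:
By the outcome, as a careful person would: the job done as asked, in the order asked, and still so for the second after the job is handed in, with the robot touching nothing.
It also fails if it takes over 72 s, if anything falls off the work surface, if the arm or the gripper's body presses on something with over 40 N, if the wrist force passes 120 N, or if a joint passes its speed limit or range.

## Robot

A 6-joint arm with a two-finger parallel gripper is mounted at the origin on the work surface. World frame = base frame: x ahead of the robot, y to its left, z up, the work surface at z = 0. Lengths are in m, angles in rad, forces in N, time in s.
With the tool pointing down it reaches from about 0.3 to 0.775 m from the base axis. Payload 14.6 kg.
Tool frame: the origin (TCP) lies midway between the tips of the shut fingers; the grasp point (between the pads) lies 19 mm behind it; z points along the fingers, y is the line along which they close (so a half turn about z gives the same grasp; the last joint's range is limited). The gripper opens to 85 mm and grips with 20 to 120 N. Pads are 22 mm wide; open, the fingers measure 114 mm over their backs; the gripper's body (76 mm by 85 mm) begins 54 mm behind the grasp point. The pads swing forward as they close: fully open they stand 13 mm farther back than shut.
Start: joints at [-1.245, 0.3, 1.521, -0, 1.321, -0.067], TCP at [0.211, -0.508, 0.231] pointing down, gripper open.
Joint ranges: [-3.03, 3.03], [-0.79, 2.21], [0.23, 2.52], [-1.04, 4.18], [0, 3.07], [-2.55, 2.55]. Speed limits (rad/s): [2.22, 2.22, 2.57, 3.14, 3.14, 3.14].

## Interface

Orientations are given as a rotation vector (axis times angle).
In Python, from workcell import env, capture, camera_info gives the robot as it stands. The module is installed in compiled form; this text tells all that it offers.
- The arm moves only by the tool move_arm, never from a script. Its arguments are lists of equal length, an entry for each row: "hand": the closure, from -1 (fully open) to 1 (shut); "linear": the shift along the world's x, y, z in m, a list of three; "dr": the turn, a rotation vector about the world's x, y, z in degrees, a list of three. A call has 1 to 8 rows; each row is the pose to reach, as a shift and turn from the pose commanded when the call began; what a row does not reach only later rows make up. A row lasts 1/12 s, in which the tool goes at most 41.7 mm and 7.16 degrees, less where a joint would pass 70% of its speed; a pose out of reach is approached as far as the arm can. A call with a gripper value outside its range is refused whole. The fingers move at their own pace and stop on an object; "squeeze" is the grip in N (left out, the last holds). Time passes only in rows, so rows that repeat a pose let the fingers close. It gives the time, the measured TCP pose, the force, the opening and the grip force at its end, in the units of the state.
- env.read_state(): the state, without advancing time (a new reading comes with each control period).
- capture(name): name is "side" or "top"; returns the picture (420x560x3 uint8, red, green, blue); there is no depth.
- camera_info(name): a dict with "fx", "fy", "cx", "cy" (pixels), "view" (4x4, takes a point from world to camera coordinates). Camera axes: x right, y down, z forward; pixel columns grow to the right and rows downward; lengths in m; the calibration is good to about 2 mm. A picture is of the moment at which its call begins. camera_info takes no time and is no camera call.
- env.sign_off(): hands the job in; it is judged then, once.
The state is a dict: "t": time; "q": joint angles; "joint_velocities": joint speeds; "joint_efforts": joint torques, N m; "position": TCP position; "tcp_rot": TCP orientation; "ft_force": force on the tool from outside, world axes, zero at the start; "torque": the same for the moment, N m; "opening": opening from 0.0 (shut) to 1.0 (fully open); "gripper_force": force on a finger pad.
Only numpy, scipy, OpenCV 4.12 (cv2) and the standard library are available. Lean on these libraries where they do the work, as an engineer would, in place of code of your own. Each camera call takes 0.05 s, during which the arm holds its last target. There are 200 camera calls.

## Working session

There is one attempt and no reset: what is moved stays moved. The work goes in short steps, Python scripts to look and compute and a tool call to move; the robot and the scene stay as the last step left them, time stands still between calls to the robot, and variables do not carry over. Pictures are saved under pics/ and viewed, at most 10 in all, crops included, and the job is handed in when it is done.

Besides the shell and the picture viewer there is one more tool, called after ">>>" as name(argument=value, ...) on one line, values as JSON. move_arm: Moves the arm, as the interface text tells. Its arguments: {"type":"object","properties":{"hand":{"type":"array"},"linear":{"type":"array"},"dr":{"type":"array"},"squeeze":{"type":"number"}},"required":["hand","linear","dr"]}

```bash
mkdir -p pics; cat > h.py <<'E'
import numpy as np, cv2
from workcell import env, capture, camera_info
def snap(n,f):
    im=capture(n); cv2.imwrite('pics/'+f,cv2.cvtColor(im,cv2.COLOR_RGB2BGR)); return im
def ray(n,uv):
    c=camera_info(n); V=np.array(c['view']); R,t=V[:3,:3],V[:3,3]
    d=np.array([(uv[0]-c['cx'])/c['fx'],(uv[1]-c['cy'])/c['fy'],1.])
    return -R.T@t, R.T@d
def onz(n,uv,z):
    o,d=ray(n,uv); return o+d*(z-o[2])/d[2]
def tri(a,b):
    o1,d1=ray('top',a); o2,d2=ray('side',b)
    s=np.linalg.lstsq(np.c_[d1,-d2],o2-o1,rcond=None)[0]
    p,q=o1+s[0]*d1,o2+s[1]*d2
    return (p+q)/2, np.linalg.norm(p-q)
def proj(n,p):
    c=camera_info(n); V=np.array(c['view']); q=V[:3,:3]@np.array(p)+V[:3,3]
    return np.array([c['fx']*q[0]/q[2]+c['cx'],c['fy']*q[1]/q[2]+c['cy']])
E
python3 - <<'E'
from h import *
for n in('top','side'):
    snap(n,n+'0.png'); c=camera_info(n); o,d=ray(n,(280,210)); print(n,c['fx'],o.round(3),d.round(3))
s=env.read_state(); print(s)
E
```

```text
top 434.15581133700715 [0.362 0.078 1.081] [ 0.166 -0.041 -0.986]
side 458.0653622805289 [ 0.524 -0.985  0.824] [ 0.027  0.821 -0.571]
{'t': 0.1, 'q': array([-1.24463501e+00,  3.00425962e-01,  1.52154558e+00, -3.16315453e-05,
        1.32069644e+00, -6.66105356e-02]), 'joint_velocities': array([-0.00014636, -0.0024143 , -0.00245483, -0.00170829, -0.00176603,
       -0.00053881]), 'joint_efforts': array([ 1.92450745e-03, -5.44371486e+01, -3.62369621e+01, -2.73683310e-05,
        3.03973866e-03,  1.57508106e-05]), 'position': array([ 0.21042743, -0.50791642,  0.23076109]), 'tcp_rot': array([-3.08016121e+00, -6.12811233e-01,  2.66231891e-04]), 'ft_force': array([ 0.21754633, -0.29134379, -0.84996407]), 'torque': array([-0.03573276,  0.00576973, -0.04167132]), 'gripper_force': 0.0, 'opening': 0.9976440352582673}
```

View pics/top0.png

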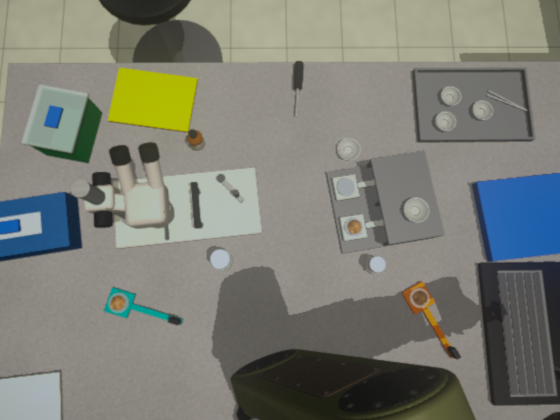

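View pics/side0.png

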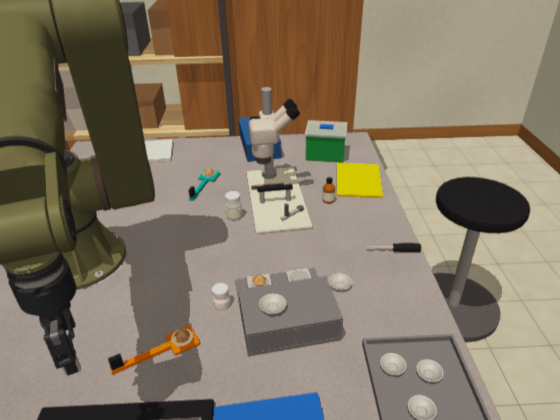

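```bash
python3 - <<'E'
import cv2,numpy as np
def c(im,x,y,w,h): return cv2.resize(im[y:y+h,x:x+w],None,fx=4,fy=4,interpolation=cv2.INTER_CUBIC)
t=cv2.imread('pics/top0.png');s=cv2.imread('pics/side0.png')
cv2.imwrite('pics/a.png',np.hstack([c(t,160,130,105,145),c(t,325,130,95,145)]))
cv2.imwrite('pics/b.png',np.hstack([c(s,235,140,85,145),c(s,235,205,110,145)]))
E
```

```text
(no output)
```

View pics/a.png

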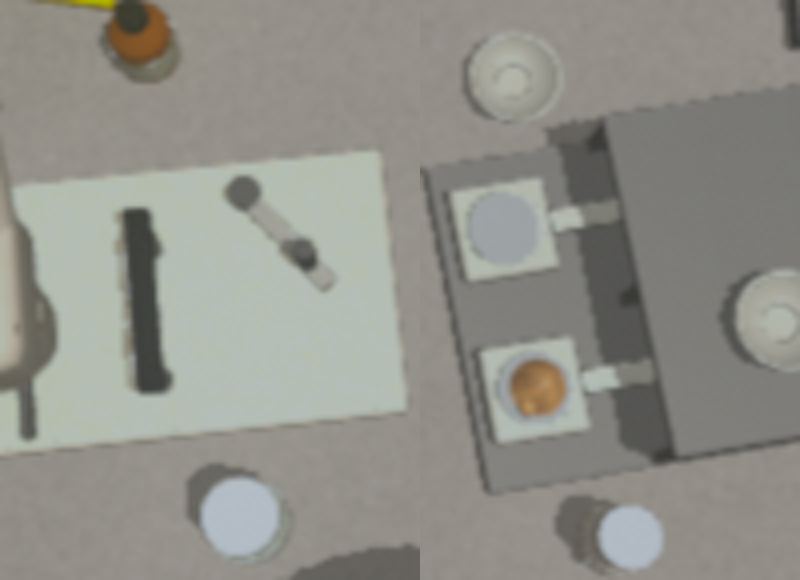

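View pics/b.png

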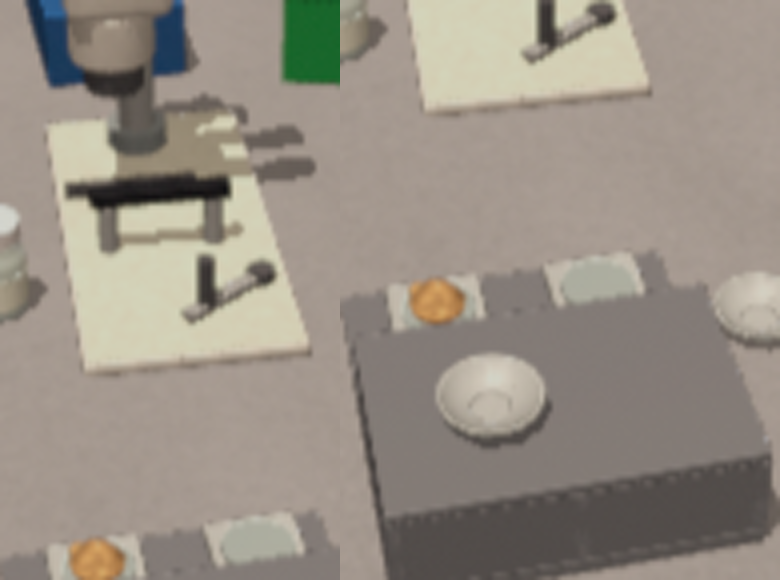

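```bash
cat > m.py <<'E'
from h import *
T=lambda x,y:(x/4+160-.4,y/4+130-.4)
TR=lambda x,y:((x-420)/4+325-.4,y/4+130-.4)
S=lambda x,y:(x/4+235-.4,y/4+140-.4)
SR=lambda x,y:((x-340)/4+235-.4,y/4+205-.4)
P=lambda n,a,b:print(n,tri(a,b)[0].round(4),'gap',round(tri(a,b)[1],4))
P('roofA',TR(605,115),SR(705,286)); P('roofB',TR(674,460),SR(354,340))
P('knob',T(303,245),S(206,259)); P('pin',T(243,190),S(262,268))
P('base far R',T(380,152),S(307,346)); P('base near R',T(405,411),S(86,366))
P('shell',TR(537,386),SR(437,290))
P('spare disc',TR(504,228),SR(597,280))
Z=lambda n,uv,z:print(n,onz('top',uv,z).round(4))
Z('bFR',T(380,152),.012);Z('bNR',T(405,411),.012);Z('edge far L',T(15,185),.012);Z('edge near L',T(5,454),.012)
Z('bar far',T(136,211),.068);Z('bar near',T(154,390),.068)
Z('pin',T(243,190),.025);Z('knob',T(303,245),.062);Z('tip',T(327,283),.022)
Z('roofA',TR(605,115),.074);Z('roofB',TR(674,460),.074);Z('flA',TR(422,168),.012);Z('flB',TR(488,492),.012)
for q in((449,192),(543,179),(557,268),(467,281)):Z('spare head',TR(*q),.024)
for q in((478,350),(574,337),(590,430),(495,443)):Z('head',TR(*q),.024)
for q in((618,377),(612,386),(585,370),(652,362),(652,384),(585,390)):Z('tail',TR(*q),.024)
Z('jar',T(240,517),.08);Z('vial',T(135,20),.085);Z('pot',TR(630,537),.055);Z('roofdish',TR(780,320),.09)
E
python3 m.py
```

```text
roofA [ 0.6565 -0.1856  0.0717] gap 0.0012
roofB [ 0.4484 -0.2154  0.0688] gap 0.0026
knob [0.5808 0.1425 0.0595] gap 0.001
pin [0.6253 0.1825 0.0218] gap 0.0007
base far R [0.6522 0.0968 0.0093] gap 0.0001
base near R [0.4876 0.0826 0.0092] gap 0.0026
shell [ 0.4962 -0.1435  0.0382] gap 0.0012
spare disc [ 0.5968 -0.1298  0.0282] gap 0.0013
bFR [0.6514 0.0968 0.012 ]
bNR [0.486  0.0825 0.012 ]
edge far L [0.632  0.3269 0.012 ]
edge near L [0.4623 0.3279 0.012 ]
bar far [0.6012 0.2416 0.068 ]
bar near [0.4935 0.2291 0.068 ]
pin [0.6242 0.1822 0.025 ]
knob [0.5808 0.1424 0.062 ]
tip [0.5652 0.13   0.022 ]
roofA [ 0.6552 -0.1851  0.074 ]
roofB [ 0.4466 -0.2141  0.074 ]
flA [ 0.6394 -0.0824  0.012 ]
flB [ 0.4336 -0.1158  0.012 ]
spare head [ 0.6206 -0.0971  0.024 ]
spare head [ 0.6284 -0.1567  0.024 ]
spare head [ 0.5713 -0.1627  0.024 ]
spare head [ 0.5636 -0.1061  0.024 ]
head [ 0.5202 -0.1111  0.024 ]
head [ 0.5276 -0.1711  0.024 ]
head [ 0.4698 -0.1779  0.024 ]
head [ 0.4626 -0.1192  0.024 ]
tail [ 0.5024 -0.197   0.024 ]
tail [ 0.4968 -0.193   0.024 ]
tail [ 0.507  -0.1768  0.024 ]
tail [ 0.5115 -0.2186  0.024 ]
tail [ 0.4978 -0.2178  0.024 ]
tail [ 0.4946 -0.1762  0.024 ]
jar [0.4182 0.1771 0.08  ]
vial [0.7145 0.2415 0.085 ]
pot [ 0.4032 -0.1907  0.055 ]
roofdish [ 0.526  -0.2765  0.09  ]
```

The top and side views give consistent positions, with heights within about 5 mm of the text. The shell carrier is in the near bay, with its head at about (0.495, -0.145). The lever stands at about 0.92 rad, in the lane, so I'll open it first.

>>> move_arm(hand=[0, 0, 0, 0, 0, 0, 0, 0], linear=[[0.37, 0.65, 0], [0.37, 0.65, 0], [0.37, 0.65, 0], [0.37, 0.65, 0], [0.37, 0.65, 0], [0.37, 0.65, 0], [0.37, 0.65, 0], [0.37, 0.65, 0]], dr=[[0, 0, 73], [0, 0, 73], [0, 0, 73], [0, 0, 73], [0, 0, 73], [0, 0, 73], [0, 0, 73], [0, 0, 73]], squeeze=25)

```text
t: 0.77
position: [0.3758, -0.2164, 0.2313]
tcp_rot: [2.404, 2.022, 0.0]
ft_force: [-0.1, -1.1, -0.1]
opening: 0.496
gripper_force: 0.0
```

>>> move_arm(hand=[0, 0, 0, 0, 0, 0, 0, 0], linear=[[0.205, 0.359, -0.1], [0.205, 0.359, -0.1], [0.205, 0.359, -0.1], [0.205, 0.359, -0.1], [0.205, 0.359, -0.1], [0.205, 0.359, -0.1], [0.205, 0.359, -0.1], [0.205, 0.359, -0.1]], dr=[[0, 0, 15], [0, 0, 15], [0, 0, 15], [0, 0, 15], [0, 0, 15], [0, 0, 15], [0, 0, 15], [0, 0, 15]])

```text
t: 1.43
position: [0.5366, 0.065, 0.1522]
tcp_rot: [-2.126, -2.313, 0.0]
ft_force: [0.3, -0.4, 0.2]
opening: 0.5
gripper_force: 0.0
```

>>> move_arm(hand=[0, 0, 0, 0, 0, 0, 0, 0], linear=[[0.022, 0.039, -0.02], [0.044, 0.0775, -0.04], [0.044, 0.0775, -0.05], [0.044, 0.0775, -0.05], [0.044, 0.0775, -0.05], [0.044, 0.0775, -0.05], [0.044, 0.0775, -0.05], [0.044, 0.0775, -0.05]], dr=[[0, 0, 0], [0, 0, 0], [0, 0, 0], [0, 0, 0], [0, 0, 0], [0, 0, 0], [0, 0, 0], [0, 0, 0]])

```text
t: 2.1
position: [0.5803, 0.1396, 0.104]
tcp_rot: [2.127, 2.311, 0.002]
ft_force: [0.2, -0.6, -0.3]
opening: 0.503
gripper_force: 0.0
```

```bash
python3 - <<'E'
from h import *
t=snap('top','t1.png');s=snap('side','s1.png')
st=env.read_state();print(st['position'],st['tcp_rot'],proj('top',st['position']),proj('side',st['position']))
c=lambda im,x,y,w,h:cv2.resize(im[y:y+h,x:x+w],None,fx=4,fy=4,interpolation=cv2.INTER_CUBIC)
cv2.imwrite('pics/c1.png',cv2.cvtColor(np.hstack([c(t,180,120,100,130),c(s,235,130,100,130)]),cv2.COLOR_RGB2BGR))
E
```

```text
[0.58025953 0.13982996 0.10374853] [2.12701554e+00 2.31104061e+00 1.46284612e-03] [235.33048552 187.26571312] [286.01229122 192.27072224]
```

View pics/c1.png

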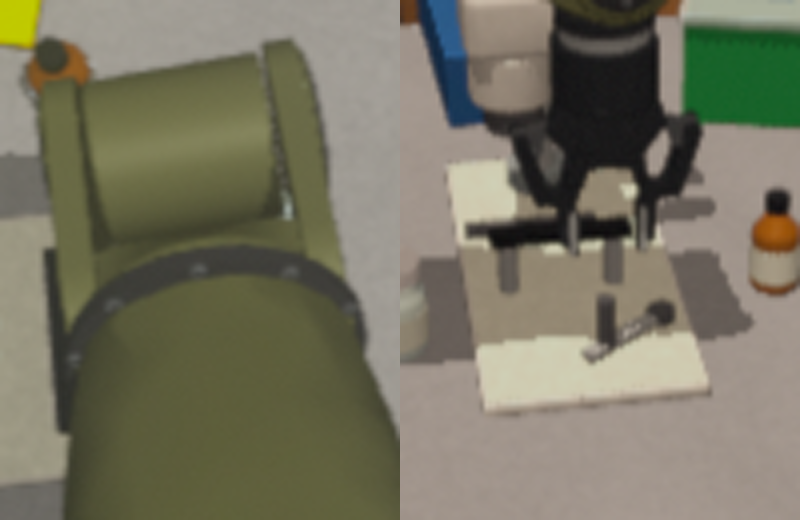

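The gripper is centred over the knob: fingers around (608, 240), knob top at (606, 300) in the crop. I'll go down and grip it.

>>> move_arm(hand=[0, 0, 0, 0, 1, 1, 1, 1], linear=[[0.001, 0.003, -0.03], [0.001, 0.003, -0.06], [0.001, 0.003, -0.06], [0.001, 0.003, -0.06], [0.001, 0.003, -0.06], [0.001, 0.003, -0.06], [0.001, 0.003, -0.06], [0.001, 0.003, -0.06]], dr=[[0, 0, 0], [0, 0, 0], [0, 0, 0], [0, 0, 0], [0, 0, 0], [0, 0, 0], [0, 0, 0], [0, 0, 0]])

```text
t: 2.87
position: [0.5808, 0.1426, 0.0446]
tcp_rot: [2.126, 2.312, -0.002]
ft_force: [-8.7, -8.6, 7.3]
opening: 0.148
gripper_force: 26.5
```

```bash
cat > mic.py <<'E'
from h import *
O=np.array([.5475,.2375]);a=np.arctan(.0906);xm=np.array([-np.sin(a),np.cos(a)]);ym=np.array([-np.cos(a),-np.sin(a)])
W=lambda x,y:O+x/1000*xm+y/1000*ym
L=lambda p:np.array([(np.array(p[:2])-O)@xm,(np.array(p[:2])-O)@ym])*1000
E
python3 - <<'E'
from mic import *
s=env.read_state();p=s['position'][:2];print(s['position'],s['opening'],s['gripper_force'],L(p))
pin=W(-62,-70);l=L(p)-[-62,-70];print(np.hypot(*l),np.degrees(np.arctan2(l[1],-l[0])))
th0=np.arctan2(l[1],-l[0])
for f in range(1,9):
    th=th0*(1-f/8); print((W(-62-60*np.cos(th),-70+60*np.sin(th))-p).round(4))
E
```

```text
[0.58082371 0.14258187 0.04460533] 0.14834329511276453 26.53040260076523 [-97.53776191 -24.62327414]
57.636618316660154 51.93296221802333
[ 0.0032 -0.0063]
[ 0.0086 -0.0104]
[ 0.0145 -0.0138]
[ 0.0207 -0.0166]
[ 0.0272 -0.0187]
[ 0.0338 -0.02  ]
[ 0.0406 -0.0205]
[ 0.0474 -0.0203]
```

>>> move_arm(hand=[1, 1, 1, 1, 1, 1, 1, 1], linear=[[0.005, -0.0045, 0], [0.0105, -0.0085, 0], [0.0165, -0.012, 0], [0.0225, -0.0145, 0], [0.029, -0.0165, 0], [0.0355, -0.018, 0], [0.042, -0.0185, 0], [0.0465, -0.0185, 0]], dr=[[0, 0, 0], [0, 0, 0], [0, 0, 0], [0, 0, 0], [0, 0, 0], [0, 0, 0], [0, 0, 0], [0, 0, 0]])

```text
t: 3.53
position: [0.6286, 0.1251, 0.0442]
tcp_rot: [2.126, 2.312, 0.002]
ft_force: [-4.6, 1.4, 7.6]
opening: 0.146
gripper_force: 26.9
```

>>> move_arm(hand=[-0.1, -0.1, -0.1, -0.1, -0.1, -0.1, -0.1, -0.1], linear=[[0, 0, 0], [0, 0, 0], [0, 0, 0], [0, 0, 0.03], [0, 0, 0.07], [0, 0, 0.1], [-0.015, -0.035, 0.1], [-0.03, -0.07, 0.1]], dr=[[0, 0, 0], [0, 0, 0], [0, 0, 0], [0, 0, 0], [0, 0, 0], [0, 0, 0], [0, 0, 0], [0, 0, 3]])

```text
t: 4.2
position: [0.5978, 0.0554, 0.1448]
tcp_rot: [2.061, 2.367, 0.004]
ft_force: [0.5, -1.0, -1.2]
opening: 0.55
gripper_force: 0.0
```

>>> move_arm(hand=[-0.1, -0.1, -0.1, -0.1, -0.1, -0.1, -0.1, -0.1], linear=[[-0.096, -0.245, 0], [-0.096, -0.245, 0], [-0.096, -0.245, 0], [-0.096, -0.245, 0], [-0.096, -0.245, 0], [-0.096, -0.245, 0], [-0.096, -0.245, 0], [-0.096, -0.245, 0]], dr=[[0, 0, 0], [0, 0, 0], [0, 0, 0], [0, 0, 0], [0, 0, 0], [0, 0, 0], [0, 0, 0], [0, 0, 0]])

```text
t: 4.87
position: [0.5004, -0.1926, 0.143]
tcp_rot: [2.069, 2.363, -0.0]
ft_force: [0.6, -0.5, -0.3]
opening: 0.55
gripper_force: 0.0
```

>>> move_arm(hand=[-0.1, -0.1, -0.1, -0.1], linear=[[0, 0, -0.03], [0, 0, -0.06], [0, 0, -0.06], [0, 0, -0.06]], dr=[[0, 0, 0], [0, 0, 0], [0, 0, 0], [0, 0, 0]])

```text
t: 5.2
position: [0.5015, -0.1889, 0.0825]
tcp_rot: [-2.062, -2.367, 0.001]
ft_force: [1.4, -1.0, 0.3]
opening: 0.552
gripper_force: 0.0
```

```bash
python3 - <<'E'
from mic import *
t=snap('top','t2.png');s=snap('side','s2.png')
st=env.read_state();print(st['position'],st['tcp_rot'],proj('top',st['position']),proj('side',st['position']))
c=lambda im,x,y,w,h,k:cv2.resize(im[y:y+h,x:x+w],None,fx=k,fy=k,interpolation=cv2.INTER_CUBIC)
cv2.imwrite('pics/c2.png',cv2.cvtColor(np.hstack([c(t,315,130,110,145,3.5),c(s,225,205,110,145,3.5)]),cv2.COLOR_RGB2BGR))
E
```

```text
[ 0.5025517  -0.18968235  0.08454546] [2.06301417e+00 2.36696679e+00 9.39433151e-04] [377.50060675 220.30837386] [260.60925525 276.04826837]
```

View pics/c2.png

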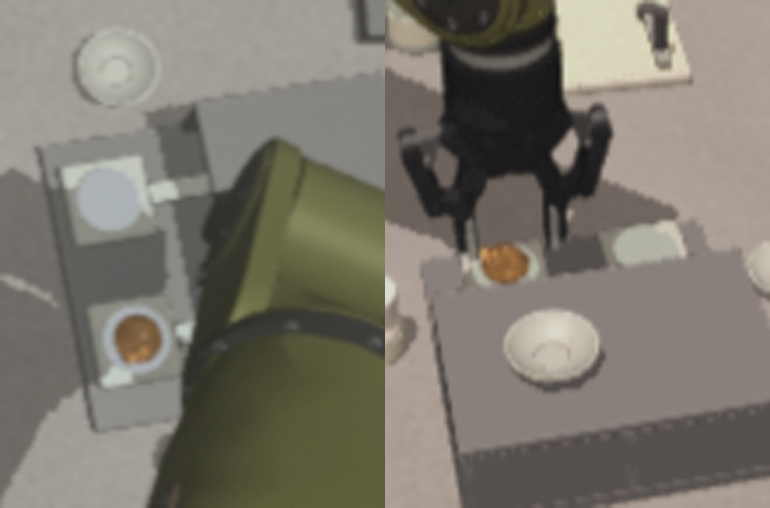

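The fingers straddle the tail line between head and roof, at crop (465..555, 245) with the shell at (503, 262). The side view also shows the lever standing open. I'll go down and grip the tail bar.

>>> move_arm(hand=[-0.1, -0.1, -0.1, -0.1, -0.1, 1, 1, 1], linear=[[0, 0, -0.02], [0, 0, -0.045], [0, 0, -0.06], [0, 0, -0.069], [0, 0, -0.069], [0, 0, -0.069], [0, 0, -0.069], [0, 0, -0.069]], dr=[[0, 0, 0], [0, 0, 0], [0, 0, 0], [0, 0, 0], [0, 0, 0], [0, 0, 0], [0, 0, 0], [0, 0, 0]], squeeze=70)

```text
t: 5.97
position: [0.5024, -0.1904, 0.0155]
tcp_rot: [2.063, 2.366, 0.001]
ft_force: [-7.5, 5.6, 24.8]
opening: 0.138
gripper_force: 63.0
```

>>> move_arm(hand=[1, 1, 1, 1], linear=[[0, 0, 0], [0, 0, 0], [0, 0, 0], [0, 0, 0]], dr=[[0, 0, 0], [0, 0, 0], [0, 0, 0], [0, 0, 0]])

```text
t: 6.3
position: [0.5024, -0.1904, 0.0156]
tcp_rot: [2.063, 2.366, 0.001]
ft_force: [-1.4, 1.5, 8.1]
opening: 0.138
gripper_force: 68.9
```

>>> move_arm(hand=[1, 1, 1, 1, 1, 1, 1, 1], linear=[[0, 0, 0.003], [0, 0.002, 0.005], [-0.002, 0.012, 0.005], [-0.004, 0.028, 0.005], [-0.0065, 0.046, 0.005], [-0.009, 0.064, 0.005], [-0.0115, 0.082, 0.005], [-0.014, 0.1, 0.005]], dr=[[0, 0, 0], [0, 0, 0], [0, 0, 0], [0, 0, 0], [0, 0, 0], [0, 0, 0], [0, 0, 0], [0, 0, 0]])

```text
t: 6.97
position: [0.487, -0.0886, 0.0189]
tcp_rot: [-2.065, -2.367, 0.0]
ft_force: [0.3, -0.0, -2.0]
opening: 0.136
gripper_force: 68.6
```

```bash
python3 - <<'E'
from mic import *
s=env.read_state();print(s['position'],s['ft_force'],s['opening'])
print(W(-45,0),W(-90,0),W(48,27),W(-95,27))
t=snap('top','t3.png');s=snap('side','s3.png')
c=lambda im,x,y,w,h,k:cv2.resize(im[y:y+h,x:x+w],None,fx=k,fy=k,interpolation=cv2.INTER_CUBIC)
cv2.imwrite('pics/c3.png',cv2.cvtColor(np.hstack([c(t,280,130,110,145,3.5),c(s,225,195,110,145,3.5)]),cv2.COLOR_RGB2BGR))
E
```

```text
[ 0.487001   -0.08856875  0.0189282 ] [ 0.3266533  -0.03956436 -2.02003991] 0.13591597287258544
[0.55156037 0.19268356] [0.55562074 0.14786712] [0.51627907 0.28286798] [0.52918203 0.14045129]
```

View pics/c3.png

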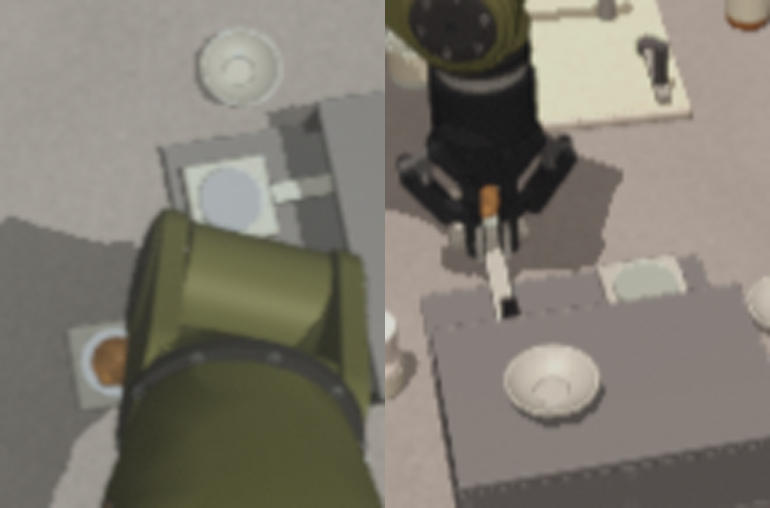

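Spare still in its bay, and the carrier is level, with its tab just clear of the roof at crop (510, 305). I'll move it further out, lift it and carry it to the stage in front of the gate.

>>> move_arm(hand=[1, 1, 1, 1, 1, 1, 1, 1], linear=[[-0.002, 0.015, 0.002], [-0.004, 0.03, 0.012], [0.005, 0.045, 0.035], [0.014, 0.065, 0.06], [0.024, 0.085, 0.075], [0.034, 0.11, 0.08], [0.044, 0.135, 0.08], [0.052, 0.16, 0.08]], dr=[[0, 0, 0], [0, 0, 0], [0, 0, 0], [0, 0, 0], [0, 0, -1], [0, 0, -2], [0, 0, -2.6], [0, 0, -2.6]])

```text
t: 7.73
position: [0.5401, 0.0711, 0.0996]
tcp_rot: [2.119, 2.318, 0.001]
ft_force: [0.5, -0.3, -2.6]
opening: 0.136
gripper_force: 68.7
```

>>> move_arm(hand=[1, 1, 1, 1, 1, 1, 1, 1], linear=[[0.007, 0.025, 0], [0.012, 0.045, 0], [0.015, 0.06, 0], [0.016, 0.07, 0], [0.0165, 0.074, 0], [0.0165, 0.074, 0], [0.0165, 0.074, 0], [0.0165, 0.074, 0]], dr=[[0, 0, 0], [0, 0, 0], [0, 0, 0], [0, 0, 0], [0, 0, 0], [0, 0, 0], [0, 0, 0], [0, 0, 0]])

```text
t: 8.4
position: [0.556, 0.1431, 0.0989]
tcp_rot: [-2.119, -2.319, 0.0]
ft_force: [-0.1, -0.1, -2.3]
opening: 0.135
gripper_force: 68.7
```

```bash
python3 - <<'E'
from mic import *
s=env.read_state();print(s['position'],s['ft_force'],s['opening'],L(s['position']))
t=snap('top','t4.png');s=snap('side','s4.png')
c=lambda im,x,y,w,h,k:cv2.resize(im[y:y+h,x:x+w],None,fx=k,fy=k,interpolation=cv2.INTER_CUBIC)
cv2.imwrite('pics/c4.png',cv2.cvtColor(np.hstack([c(t,170,140,110,120,3.6),c(s,235,130,110,120,3.6)]),cv2.COLOR_RGB2BGR))
E
```

```text
[0.55599677 0.14308699 0.09892481] [-0.11359835 -0.12214892 -2.28577971] 0.135131135372965 [-9.47945561e+01  5.68195100e-02]
```

View pics/c4.png

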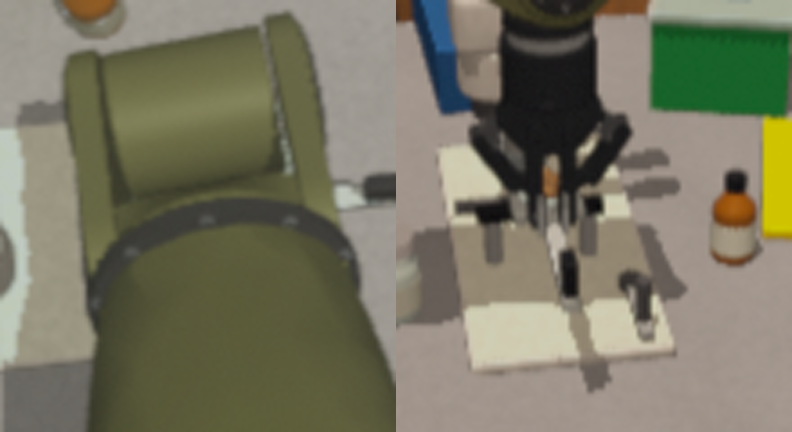

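>>> move_arm(hand=[1, 1, 1, 1, 1, 1, 1, 1], linear=[[0, 0, -0.02], [0, 0, -0.045], [0, 0, -0.065], [0, 0, -0.075], [0, 0, -0.08], [0, 0, -0.082], [0, 0, -0.083], [0, 0, -0.083]], dr=[[0, 0, 0], [0, 0, 0], [0, 0, 0], [0, 0, 0], [0, 0, 0], [0, 0, 0], [0, 0, 0], [0, 0, 0]])

```text
t: 9.17
position: [0.5566, 0.144, 0.0168]
tcp_rot: [2.118, 2.319, 0.002]
ft_force: [-0.6, 0.2, -2.2]
opening: 0.137
gripper_force: 68.7
```

```bash
python3 - <<'E'
from mic import *
s=env.read_state();print(s['position'],s['ft_force'],s['opening'],L(s['position']))
S=lambda x,y:(x/4+235-.4,y/4+140-.4)
for q in((110,249),(214,241)):print('post front foot',L(onz('side',S(*q),.012)))
for y,z in((-42,.012),(42,.012)):
    print(proj('side',[*W(-8,y),z]))
E
```

```text
[0.55662615 0.14397934 0.01684232] [-0.57974232  0.15934153 -2.19064771] 0.13721982329438018 [-93.96264178  -0.65051386]
post front foot [-2.28818281 39.6810838 ]
post front foot [ -3.81562761 -43.92580576]
[287.69802599 200.61647136]
[261.55685676 202.90090371]
```

>>> move_arm(hand=[1, 1, 1, 1], linear=[[0.0005, 0, -0.001], [0.0005, 0, -0.002], [0.0005, 0, -0.002], [0.0005, 0, -0.002]], dr=[[0, 0, 0], [0, 0, 0], [0, 0, 0], [0, 0, 0]])

```text
t: 9.5
position: [0.5572, 0.144, 0.0156]
tcp_rot: [2.117, 2.319, 0.002]
ft_force: [-5.3, -2.8, 10.8]
opening: 0.138
gripper_force: 70.3
```

>>> move_arm(hand=[0, 0, 0, 0, 0, 0, 0, 0], linear=[[0, 0, 0], [0, 0, 0], [0, 0, 0], [0, 0, 0.02], [0, 0, 0.05], [0, 0, 0.08], [0.004, -0.04, 0.08], [0.0083, -0.0965, 0.08]], dr=[[0, 0, 0], [0, 0, 0], [0, 0, 0], [0, 0, 0], [0, 0, 0], [0, 0, 0], [0, 0, 0], [0, 0, 0]])

```text
t: 10.17
position: [0.5646, 0.0629, 0.096]
tcp_rot: [2.112, 2.322, 0.005]
ft_force: [0.2, -0.5, -0.2]
opening: 0.501
gripper_force: 0.0
```

>>> move_arm(hand=[0, 0, 0, 0], linear=[[0.0005, -0.014, 0], [0.0005, -0.014, 0], [0.0005, -0.014, 0], [0.0005, -0.014, 0]], dr=[[0, 0, 0], [0, 0, 0], [0, 0, 0], [0, 0, 0]])

```text
t: 10.5
position: [0.5642, 0.0491, 0.0938]
tcp_rot: [-2.118, -2.32, -0.0]
ft_force: [0.7, -0.9, 0.5]
opening: 0.499
gripper_force: 0.0
```

```bash
python3 - <<'E'
from mic import *
s=env.read_state();print(s['position'],s['ft_force'],s['opening'],L(s['position']))
t=snap('top','t5.png');s=snap('side','s5.png')
c=lambda im,x,y,w,h,k:cv2.resize(im[y:y+h,x:x+w],None,fx=k,fy=k,interpolation=cv2.INTER_CUBIC)
cv2.imwrite('pics/c5.png',cv2.cvtColor(np.hstack([c(t,165,140,100,120,4),c(s,240,140,100,120,4)]),cv2.COLOR_RGB2BGR))
E
```

```text
[0.56419502 0.04911981 0.09382043] [ 0.68960737 -0.89906635  0.51969389] 0.4985900160854546 [-189.1181658     0.37070995]
```

View pics/c5.png

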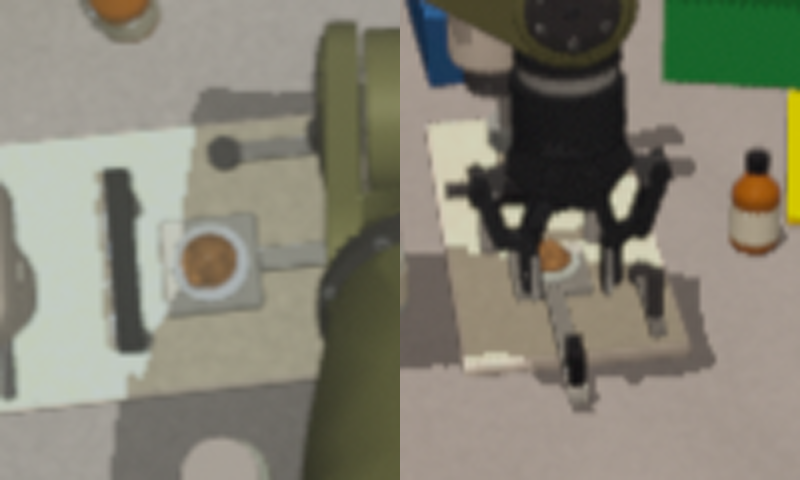

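```bash
python3 - <<'E'
from mic import *
T=lambda x,y:(x/4+165-.4,y/4+140-.4)
c=np.array([L(onz('top',T(*q),.024)) for q in((160,226),(254,213),(263,305),(170,318))]);print(c.round(1),c.mean(0))
e=(c[0]+c[3]-c[1]-c[2])/2;print('heading deg',np.degrees(np.arctan2(e[1],e[0])))
print('disc',L(onz('top',T(208,261),.028)))
print('tail at neck',L(onz('top',T(264,258),.024)),L(onz('top',T(322,254),.024)))
for q in((104,171),(128,170),(118,350),(146,348)):print('bar',L(onz('top',T(*q),.068)))
print('tab top side',L(onz('side',(575/4-100+240,340/4+140),.054)), proj('side',[*W(-191,-.6),.054]))
E
```

```text
[[-19.2 -27.3]
 [-77.7 -29.7]
 [-78.2  28.4]
 [-20.8  30.7]] [-48.99302488   0.5473053 ]
heading deg 2.2960350872990545
disc [-47.25440484  -1.59705693]
tail at neck [-81.40583954  -0.76197269] [-117.2669213     0.33737422]
bar [  6.2874603  -54.58827742]
bar [ -7.96222959 -53.77570431]
bar [ 5.83062898 53.54962092]
bar [-10.53005018  54.03432653]
tab top side [-191.04757919   -3.75844324] [282.634856   225.09341403]
```

Head is on the stage just short of the gate, at about (-49, 0) in the microscope frame. The lane is free. Next I grip the tab.

>>> move_arm(hand=[0, 0, 0, 0, 1, 1, 1, 1], linear=[[0.001, -0.002, -0.03], [0.001, -0.002, -0.055], [0.001, -0.002, -0.065], [0.001, -0.002, -0.065], [0.001, -0.002, -0.065], [0.001, -0.002, -0.065], [0.001, -0.002, -0.065], [0.001, -0.002, -0.065]], dr=[[0, 0, 0], [0, 0, 0], [0, 0, 0], [0, 0, 0], [0, 0, 0], [0, 0, 0], [0, 0, 0], [0, 0, 0]], squeeze=90)

```text
t: 11.27
position: [0.5661, 0.0465, 0.0306]
tcp_rot: [2.117, 2.319, 0.003]
ft_force: [-0.4, 0.3, 6.0]
opening: 0.12
gripper_force: 87.9
```

>>> move_arm(hand=[1, 1, 1, 1], linear=[[0, 0, 0], [0, 0, 0], [0, 0, 0], [0, 0, 0]], dr=[[0, 0, 0], [0, 0, 0], [0, 0, 0], [0, 0, 0]])

```text
t: 11.6
position: [0.5661, 0.0465, 0.0305]
tcp_rot: [2.117, 2.319, 0.003]
ft_force: [-2.0, 0.9, 6.6]
opening: 0.124
gripper_force: 88.0
```

```bash
python3 - <<'E'
from mic import *
s=env.read_state();p=s['position'];print(p,s['tcp_rot'],s['ft_force'],s['opening'],L(p))
for x in(-170,-150,-130,-110,-100,-95):print((W(x,-.6)-p[:2]).round(4))
E
```

```text
[0.56606977 0.04652836 0.03051738] [2.11726793 2.31863477 0.00300177] [-2.04563224  0.85455645  6.6359473 ] 0.12350972322702866 [-191.86820844   -1.26256624]
[-0.0026  0.0217]
[-0.0044  0.0416]
[-0.0062  0.0616]
[-0.008   0.0815]
[-0.0089  0.0914]
[-0.0094  0.0964]
```

>>> move_arm(hand=[1, 1, 1, 1, 1, 1, 1, 1], linear=[[-0.0009, 0.006, 0.0005], [-0.0018, 0.014, 0.0005], [-0.0025, 0.022, 0.0005], [-0.0032, 0.03, 0.0005], [-0.0038, 0.036, 0.0005], [-0.0044, 0.042, 0.0005], [-0.0044, 0.042, 0.0005], [-0.0044, 0.042, 0.0005]], dr=[[0, 0, 0], [0, 0, 0], [0, 0, 0], [0, 0, 0], [0, 0, 0], [0, 0, 0], [0, 0, 0], [0, 0, 0]])

```text
t: 12.27
position: [0.5614, 0.0897, 0.0307]
tcp_rot: [2.117, 2.32, 0.003]
ft_force: [-1.2, 4.3, 7.8]
opening: 0.117
gripper_force: 88.7
```

>>> move_arm(hand=[1, 1, 1, 1, 1, 1, 1, 1], linear=[[-0.0006, 0.006, 0], [-0.0013, 0.014, 0], [-0.002, 0.022, 0], [-0.0027, 0.03, 0], [-0.0033, 0.036, 0], [-0.0038, 0.042, 0], [-0.0038, 0.042, 0], [-0.0038, 0.042, 0]], dr=[[0, 0, 0], [0, 0, 0], [0, 0, 0], [0, 0, 0], [0, 0, 0], [0, 0, 0], [0, 0, 0], [0, 0, 0]])

```text
t: 12.93
position: [0.5576, 0.1317, 0.0307]
tcp_rot: [2.117, 2.32, 0.004]
ft_force: [-0.0, 5.3, 6.7]
opening: 0.12
gripper_force: 88.7
```

>>> move_arm(hand=[1, 1, 1, 1, 1, 1, 1, 1], linear=[[-0.0003, 0.003, 0], [-0.0006, 0.006, 0], [-0.0007, 0.008, 0], [-0.0008, 0.009, 0], [-0.0009, 0.0095, 0], [-0.0009, 0.01, 0], [-0.0009, 0.01, 0], [-0.0009, 0.01, 0]], dr=[[0, 0, 0], [0, 0, 0], [0, 0, 0], [0, 0, 0], [0, 0, 0], [0, 0, 0], [0, 0, 0], [0, 0, 0]])

```text
t: 13.6
position: [0.5568, 0.1405, 0.0307]
tcp_rot: [2.117, 2.319, 0.002]
ft_force: [-0.6, -4.7, 8.6]
opening: 0.123
gripper_force: 88.9
```

>>> move_arm(hand=[1, 1, 1, 1], linear=[[-0.0001, 0.001, 0], [-0.0002, 0.002, 0], [-0.0002, 0.002, 0], [-0.0002, 0.002, 0]], dr=[[0, 0, 0], [0, 0, 0], [0, 0, 0], [0, 0, 0]])

```text
t: 13.93
position: [0.5567, 0.1421, 0.0307]
tcp_rot: [2.117, 2.318, 0.001]
ft_force: [-0.5, -8.1, 8.1]
opening: 0.121
gripper_force: 88.9
```

>>> move_arm(hand=[1, 1, 1, 1], linear=[[-0.0001, 0.001, 0], [-0.0002, 0.002, 0], [-0.0002, 0.002, 0], [-0.0002, 0.002, 0]], dr=[[0, 0, 0], [0, 0, 0], [0, 0, 0], [0, 0, 0]])

```text
t: 14.27
position: [0.5568, 0.1422, 0.0307]
tcp_rot: [2.116, 2.317, -0.001]
ft_force: [1.3, -24.8, 8.9]
opening: 0.12
gripper_force: 89.0
```

```bash
python3 - <<'E'
from mic import *
s=env.read_state();p=s['position'];print(p,s['ft_force'],s['torque'],L(p))
E
```

```text
[0.55678359 0.14215515 0.03066012] [  1.3253014  -24.77077702   8.88137583] [-3.76994417 -0.29550493  0.1643384 ] [-95.79358926  -0.64271562]
```

Head is firm on the back stop (25 N). I'll ease off and move sideways to the home side.

>>> move_arm(hand=[1, 1, 1, 1, 1, 1, 1, 1], linear=[[0.0001, -0.0013, 0], [-0.004, -0.0017, 0], [-0.008, -0.0021, 0], [-0.012, -0.0024, 0], [-0.016, -0.0028, 0], [-0.02, -0.0032, 0], [-0.024, -0.0035, 0], [-0.024, -0.0035, 0]], dr=[[0, 0, 0], [0, 0, 0], [0, 0, 0], [0, 0, 0], [0, 0, 0], [0, 0, 0], [0, 0, 0], [0, 0, 0]])

```text
t: 14.93
position: [0.5355, 0.1386, 0.0319]
tcp_rot: [2.119, 2.308, 0.01]
ft_force: [20.7, -27.5, 3.1]
opening: 0.12
gripper_force: 128.9
```

>>> move_arm(hand=[1, 1, 1, 1], linear=[[-0.001, -0.0001, 0], [-0.002, -0.0002, 0], [-0.003, -0.0003, 0], [-0.003, -0.0003, 0]], dr=[[0, 0, 0], [0, 0, 0], [0, 0, 0], [0, 0, 0]])

```text
t: 15.27
position: [0.5332, 0.1383, 0.032]
tcp_rot: [2.12, 2.307, 0.011]
ft_force: [22.1, -26.6, 4.2]
opening: 0.119
gripper_force: 136.3
```

```bash
python3 - <<'E'
from mic import *
s=env.read_state();p=s['position'];print(p,s['ft_force'],s['torque'],L(p))
E
```

```text
[0.5331968  0.13830984 0.03203204] [ 22.05378427 -26.64213784   4.21318783] [-4.25625369 -4.0199562  -3.33329053] [-97.49496667  23.19483193]
```

>>> move_arm(hand=[1, 1, 1, 1], linear=[[0.0001, -0.001, 0], [0.0002, -0.002, 0], [0.0003, -0.003, 0], [0.0003, -0.003, 0]], dr=[[0, 0, 0], [0, 0, 0], [0, 0, 0], [0, 0, 0]])

```text
t: 15.6
position: [0.53, 0.1384, 0.0307]
tcp_rot: [2.117, 2.319, 0.005]
ft_force: [3.9, -0.1, 6.4]
opening: 0.116
gripper_force: 96.5
```

```bash
python3 - <<'E'
from mic import *
s=env.read_state();p=s['position'];print(p,s['ft_force'],s['torque'],s['tcp_rot'],L(p))
t=snap('top','t6.png');s=snap('side','s6.png')
c=lambda im,x,y,w,h,k:cv2.resize(im[y:y+h,x:x+w],None,fx=k,fy=k,interpolation=cv2.INTER_CUBIC)
cv2.imwrite('pics/c6.png',cv2.cvtColor(np.hstack([c(t,140,150,100,120,4),c(s,235,130,100,120,4)]),cv2.COLOR_RGB2BGR))
E
```

```text
[0.53002437 0.13836675 0.03070287] [ 3.89256957 -0.12567798  6.40706008] [ 0.07241302 -0.525925   -0.15116835] [2.11724058 2.31879909 0.00454003] [-97.15203881  26.3491827 ]
```

View pics/c6.png

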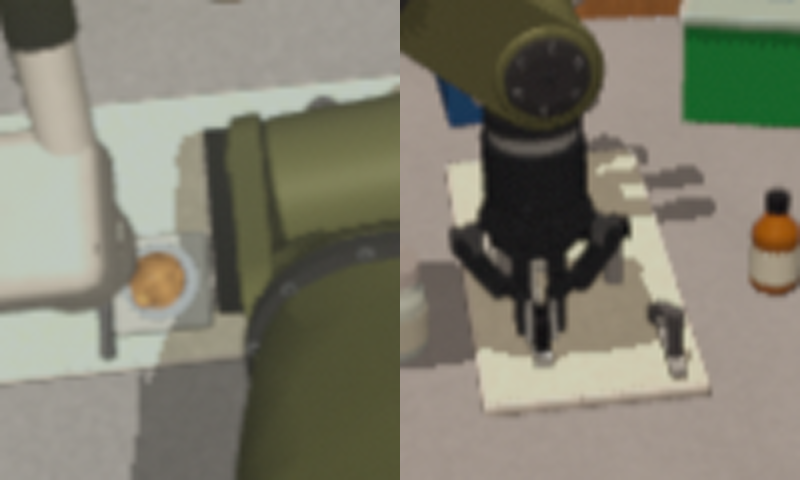

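Head through the gate, at (160, 280) near the back stop, and the sideways jam is released. I have a millimetre or so left to reach the post, then I push forward again.

>>> move_arm(hand=[1, 1, 1, 1], linear=[[-0.0005, 0, 0], [-0.001, -0.0001, 0], [-0.0015, -0.0001, 0], [-0.0015, -0.0001, 0]], dr=[[0, 0, 0], [0, 0, 0], [0, 0, 0], [0, 0, 0]])

```text
t: 16.03
position: [0.529, 0.1382, 0.0307]
tcp_rot: [2.117, 2.318, 0.006]
ft_force: [6.8, -0.7, 3.7]
opening: 0.117
gripper_force: 96.0
```

```bash
python3 - <<'E'
from mic import *
s=env.read_state();p=s['position'];print(p,s['ft_force'],s['torque'],s['tcp_rot'],L(p))
T=lambda x,y:(x/4+140-.4,y/4+150-.4)
for q in((209,236),(212,326),(118,333)):print('head',L(onz('top',T(*q),.024)))
print('disc',L(onz('top',T(162,281),.028)))
E
```

```text
[0.52900718 0.13824138 0.03073211] [ 6.77782024 -0.67077286  3.69944446] [-0.01884054 -1.18307496 -0.42383533] [2.11709829 2.31757591 0.00605424] [-97.18512171  27.37353538]
head [14.398733    0.87230341]
head [16.58832153 56.65355852]
head [73.68151968 55.12116532]
disc [44.26027029 26.54701895]
```

>>> move_arm(hand=[1, 1, 1, 1], linear=[[-0.0007, 0, 0], [-0.0014, -0.0001, 0], [-0.002, -0.0002, 0], [-0.002, -0.0002, 0]], dr=[[0, 0, 0], [0, 0, 0], [0, 0, 0], [0, 0, 0]])

```text
t: 16.37
position: [0.5276, 0.1381, 0.0308]
tcp_rot: [2.118, 2.316, 0.008]
ft_force: [11.9, -0.0, 0.7]
opening: 0.118
gripper_force: 96.3
```

```bash
python3 - <<'E'
from mic import *
s=env.read_state();p=s['position'];print(p,s['ft_force'],s['torque'],s['tcp_rot'],L(p))
E
```

```text
[0.52756738 0.13805531 0.03079001] [11.87847457 -0.03465992  0.70222592] [ 0.06897021 -1.97514859 -1.04597949] [2.11762882 2.31608631 0.00808112] [-97.24051597  28.82425285]
```

>>> move_arm(hand=[1, 1, 1, 1, 1, 1, 1, 1], linear=[[0.001, 0, 0], [0.0018, 0.0001, 0], [0.0017, 0.001, 0], [0.0016, 0.002, 0], [0.0015, 0.003, 0], [0.0015, 0.0035, 0], [0.0015, 0.0035, 0], [0.0015, 0.0035, 0]], dr=[[0, 0, 0], [0, 0, 0], [0, 0, 0], [0, 0, 0], [0, 0, 0], [0, 0, 0], [0, 0, 0], [0, 0, 0]])

```text
t: 17.03
position: [0.5288, 0.1392, 0.0307]
tcp_rot: [2.116, 2.316, 0.002]
ft_force: [8.8, -21.4, 5.4]
opening: 0.122
gripper_force: 96.4
```

```bash
python3 - <<'E'
from mic import *
s=env.read_state();p=s['position'];print(p,s['ft_force'],s['torque'],s['tcp_rot'],L(p))
E
```

```text
[0.5288476  0.13920702 0.03072358] [  8.82164629 -21.44496865   5.3950933 ] [-3.24505458 -1.50608002 -0.52925247] [2.11639552e+00 2.31553330e+00 2.28655677e-03] [-96.20901628  27.44533245]
```

>>> move_arm(hand=[1, 1, 0.2, 0.2, 0.2, 0.2, 0.2, 0.2], linear=[[0, -0.001, 0], [0, -0.001, 0], [0, -0.001, 0], [0, -0.001, 0], [0, -0.001, 0.01], [0, -0.001, 0.03], [0, -0.001, 0.06], [0, -0.001, 0.09]], dr=[[0, 0, 0], [0, 0, 0], [0, 0, 0], [0, 0, 0], [0, 0, 0], [0, 0, 0], [0, 0, 0], [0, 0, 0]])

```text
t: 17.7
position: [0.5263, 0.1402, 0.1207]
tcp_rot: [-2.117, -2.32, 0.002]
ft_force: [0.2, 0.3, 0.1]
opening: 0.397
gripper_force: 0.0
```

```bash
python3 - <<'E'
from mic import *
s=env.read_state();p=s['position'];print(p,s['ft_force'],s['opening'],L(p), np.array([.6286,.1251])-p[:2])
E
```

```text
[0.52626571 0.14017681 0.12066944] [0.18965374 0.30020851 0.1276101 ] 0.39692633105944797 [-95.01022563  29.92918866] [ 0.10233429 -0.01507681]
```

>>> move_arm(hand=[0, 0, 0, 0, 0, 0, 0, 0], linear=[[0.03, -0.005, 0], [0.06, -0.01, 0], [0.09, -0.013, 0], [0.102, -0.015, 0], [0.102, -0.015, 0], [0.102, -0.015, 0], [0.102, -0.015, 0], [0.102, -0.015, 0]], dr=[[0, 0, 0], [0, 0, 0], [0, 0, 0], [0, 0, 0], [0, 0, 0], [0, 0, 0], [0, 0, 0], [0, 0, 0]])

```text
t: 18.37
position: [0.6282, 0.1252, 0.1198]
tcp_rot: [-2.117, -2.32, 0.0]
ft_force: [-0.7, 0.1, 0.5]
opening: 0.498
gripper_force: 0.0
```

```bash
python3 - <<'E'
from mic import *
p=env.read_state()['position'];print(p,L(p))
s=snap('side','s7.png')
# tab: dark pixels (black tab) near expected place; knob too
g=s.max(2)
for nm,w in(('tab',[*W(-95,27),.045]),('knob',[*W(-122,-70),.05])):
    u,v=proj('side',w).round().astype(int); print(nm,u,v); print(g[v-10:v+11,u-9:u+10])
E
```

```text
[0.6282364  0.12522575 0.11978908] [-119.10115356  -70.27651879]
tab 269 209
[[ 93  95  96  92  87 121 125 126 127 130 143 146 146 146 147 147 148 149
  149]
 [ 95  95  96  92  86 123 126 126 125 127 144 147 148 148 148 148 149 149
  148]
 [ 94  93  96  93  92 129 127 126 126 133 145 148 149 149 148 148 149 149
  148]
 [102  98  99 100 110 124 125 126 127 141 147 148 150 150 148 148 148 148
  147]
 [133 124 119 126 135 114 123 126 127 137 146 149 150 151 150 149 149 149
  149]
 [146 143 140 145 146 109 123 124 124 128 144 148 150 150 149 149 149 150
  150]
 [148 149 148 149 147 112 124 111 100  99 111 142 148 150 149 148 149 149
  148]
 [148 149 149 149 146 120 126  85  58  53  61 115 147 151 150 149 149 148
  148]
 [150 150 149 149 147 131 127  79  34  24  36  95 144 150 149 149 150 150
  149]
 [150 150 149 149 148 140 117  77  38  28  36  84 143 148 149 149 150 150
  150]
 [149 150 149 148 148 144 108  74  42  31  34  70 143 149 150 148 148 149
  149]
 [150 150 149 149 149 146 103  72  39  28  27  61 140 150 149 149 148 148
  149]
 [151 151 149 149 150 147 106  76  37  23  19  52 1
[... 1693 characters left out ...]
  80  57  56  56  68 132 141 113 102 101 100
  102]
 [147 148 148 148 145 117 104  79  57  56  55  71 141 143 119 104 101 101
  101]
 [153 148 148 149 152 135 111  83  59  55  54  74 149 154 140 109 101 101
  102]
 [190 161 154 159 185 156 115 104  65  57  54  91 185 192 187 133 104 102
  102]
 [206 195 192 194 204 190 139 117  70  57  54  97 196 205 202 153 110 107
  108]
 [208 207 207 207 208 205 186 117  64  56  53  82 168 181 203 187 130 141
  144]
 [209 208 208 208 208 208 201 117  70  65  64  87 143 159 203 202 155 157
  159]
 [209 208 208 208 208 208 203 132 123 112 115 149 146 160 204 205 172 162
  160]
 [208 209 208 208 209 209 205 172 151 152 156 167 149 189 206 207 193 166
  160]]
```

>>> move_arm(hand=[0, 0, 0, 0, 1, 1, 1, 1], linear=[[0, 0, -0.035], [0, 0, -0.065], [0, 0, -0.076], [0, 0, -0.076], [0, 0, -0.076], [0, 0, -0.076], [0, 0, -0.076], [0, 0, -0.076]], dr=[[0, 0, 0], [0, 0, 0], [0, 0, 0], [0, 0, 0], [0, 0, 0], [0, 0, 0], [0, 0, 0], [0, 0, 0]], squeeze=25)

```text
t: 19.08
position: [0.6295, 0.1249, 0.0456]
tcp_rot: [2.118, 2.319, 0.002]
ft_force: [-4.5, -0.8, 5.2]
opening: 0.15
gripper_force: 25.5
```

```bash
python3 - <<'E'
from mic import *
s=env.read_state();p=s['position'];print(p,s['ft_force'],s['opening'],L(p))
# pin from two gripped knob positions, radius 60
A=L([.5808,.1426]);B=L(p);m=(A+B)/2;d=B-A;h=np.sqrt(3600-d@d/4);n=np.array([-d[1],d[0]])/np.hypot(*d)
for k in(1,-1):print('pin',m+k*h*n)
c=np.array([-62,-71.]);l=B-c;r=np.hypot(*l);th0=np.arctan2(l[1],-l[0]);print(r,th0)
for th in np.radians(np.arange(5,96,6)):
    print(round(np.degrees(th)),(W(*(c+r*np.array([-np.cos(th),np.sin(th)])))-p[:2]).round(4))
E
```

```text
[0.6295394  0.12488413 0.04563027] [-4.51740012 -0.79409532  5.16797451] 0.15040014446644112 [-119.55895215  -71.54337541]
pin [-59.56082419 -71.06941174]
pin [-157.51569626  -25.07526187]
57.56151691443129 -0.00944004803653197
5 [-0.0056 -0.0003]
11 [-0.0116  0.    ]
17 [-0.0175  0.0009]
23 [-0.0234  0.0025]
29 [-0.029   0.0046]
35 [-0.0344  0.0073]
41 [-0.0394  0.0106]
47 [-0.0441  0.0144]
53 [-0.0484  0.0186]
59 [-0.0522  0.0233]
65 [-0.0555  0.0283]
71 [-0.0582  0.0337]
77 [-0.0604  0.0393]
83 [-0.062   0.0451]
89 [-0.063   0.0511]
95 [-0.0633  0.0571]
```

>>> move_arm(hand=[1, 1, 1, 1, 1, 1, 1, 1], linear=[[-0.006, -0.0003, 0], [-0.012, 0, 0], [-0.018, 0.0009, 0], [-0.0243, 0.0026, 0], [-0.03, 0.0048, 0], [-0.0358, 0.0076, 0], [-0.041, 0.011, 0], [-0.0459, 0.015, 0]], dr=[[0, 0, 0], [0, 0, 0], [0, 0, 0], [0, 0, 0], [0, 0, 0], [0, 0, 0], [0, 0, 0], [0, 0, 0]])

```text
t: 19.75
position: [0.584, 0.1402, 0.0453]
tcp_rot: [2.117, 2.318, 0.005]
ft_force: [2.1, -3.4, 6.2]
opening: 0.145
gripper_force: 25.9
```

>>> move_arm(hand=[1, 1, 1, 1, 1, 1, 1, 1], linear=[[-0.0045, 0.0043, 0], [-0.0084, 0.0092, 0], [-0.0118, 0.0144, 0], [-0.0147, 0.02, 0], [-0.0168, 0.026, 0], [-0.0186, 0.032, 0], [-0.0196, 0.038, 0], [-0.0196, 0.038, 0]], dr=[[0, 0, 0], [0, 0, 0], [0, 0, 0], [0, 0, 0], [0, 0, 0], [0, 0, 0], [0, 0, 0], [0, 0, 0]])

```text
t: 20.42
position: [0.564, 0.1787, 0.045]
tcp_rot: [2.117, 2.319, 0.003]
ft_force: [1.4, -1.4, 7.5]
opening: 0.143
gripper_force: 26.2
```

```bash
python3 - <<'E'
from mic import *
s=env.read_state();p=s['position'];print(p,s['ft_force'],s['opening'],L(p))
E
```

```text
[0.56396539 0.17874061 0.04497848] [ 1.44043593 -1.40247423  7.52469911] 0.14257637639678283 [-60.00538183 -11.09634111]
```

>>> move_arm(hand=[1, 1, 1, 1], linear=[[-0.0001, 0.001, 0], [-0.0002, 0.002, 0], [-0.0003, 0.003, 0], [-0.0003, 0.003, 0]], dr=[[0, 0, 0], [0, 0, 0], [0, 0, 0], [0, 0, 0]])

```text
t: 20.75
position: [0.5637, 0.1811, 0.0449]
tcp_rot: [2.117, 2.319, 0.003]
ft_force: [0.1, -0.4, 7.9]
opening: 0.15
gripper_force: 26.2
```

>>> move_arm(hand=[1, 1, 1, 1], linear=[[-0.0001, 0.001, 0], [-0.0002, 0.002, 0], [-0.0003, 0.003, 0], [-0.0003, 0.003, 0]], dr=[[0, 0, 0], [0, 0, 0], [0, 0, 0], [0, 0, 0]])

```text
t: 21.08
position: [0.5634, 0.1831, 0.0449]
tcp_rot: [2.117, 2.319, 0.001]
ft_force: [1.2, -8.4, 8.4]
opening: 0.148
gripper_force: 26.2
```

>>> move_arm(hand=[1, 1, 1, 1], linear=[[0, 0.001, 0], [-0.0001, 0.002, 0], [-0.0001, 0.002, 0], [-0.0001, 0.002, 0]], dr=[[0, 0, 0], [0, 0, 0], [0, 0, 0], [0, 0, 0]])

```text
t: 21.42
position: [0.5634, 0.1841, 0.0447]
tcp_rot: [2.117, 2.318, -0.001]
ft_force: [1.6, -16.2, 7.4]
opening: 0.147
gripper_force: 26.1
```

```bash
python3 - <<'E'
from mic import *
s=env.read_state();p=s['position'];print(p,s['ft_force'],s['opening'],L(p))
E
```

```text
[0.56339747 0.18413541 0.04469056] [  1.60606918 -16.16477089   7.44398918] 0.14746217111205795 [-54.58134714 -11.01751243]
```

>>> move_arm(hand=[1, 0.2, 0.2, 0.2, 0.2, 0.2, 0.2, 0.2], linear=[[0, -0.001, 0], [0, -0.001, 0], [0, -0.001, 0], [0, -0.001, 0], [0, -0.001, 0.02], [0, -0.001, 0.06], [0, -0.001, 0.1], [0, -0.001, 0.13]], dr=[[0, 0, 0], [0, 0, 0], [0, 0, 0], [0, 0, 0], [0, 0, 0], [0, 0, 0], [0, 0, 0], [0, 0, 0]])

```text
t: 22.08
position: [0.5629, 0.1852, 0.1766]
tcp_rot: [2.117, 2.32, 0.003]
ft_force: [-0.2, 0.5, -0.4]
opening: 0.401
gripper_force: 0.0
```

>>> move_arm(hand=[0.2, 0.2, 0.2, 0.2, 0.2, 0.2, 0.2, 0.2], linear=[[-0.06, -0.24, 0.03], [-0.06, -0.24, 0.03], [-0.06, -0.24, 0.03], [-0.06, -0.24, 0.03], [-0.06, -0.24, 0.03], [-0.06, -0.24, 0.03], [-0.06, -0.24, 0.03], [-0.06, -0.24, 0.03]], dr=[[0, 0, 0], [0, 0, 0], [0, 0, 0], [0, 0, 0], [0, 0, 0], [0, 0, 0], [0, 0, 0], [0, 0, 0]])

```text
t: 22.75
position: [0.5025, -0.0566, 0.2038]
tcp_rot: [2.122, 2.316, 0.001]
ft_force: [-1.2, 0.4, 0.3]
opening: 0.401
gripper_force: 0.0
```

```bash
python3 - <<'E'
from mic import *
s0=env.read_state();print(s0['position'],s0['ft_force'])
t=snap('top','t8.png')
b=cv2.cvtColor(t,cv2.COLOR_RGB2GRAY)
u,v=proj('top',[*W(-62,-10),.062]);print('knob expected',u,v,'pin',proj('top',[*W(-62,-70),.025]),'tip',proj('top',[*W(-62,10),.0225]),'tab',proj('top',[*W(-95,27),.054]))
print(b[174:222,206:236])
E
```

```text
[ 0.50248115 -0.05661079  0.20381718] [-1.15727131  0.42566473  0.33621303]
knob expected 220.98024143962382 198.25914229725763 pin [220.38006097 177.64488193] tip [223.18528949 209.25288784] tab [236.3605226 212.6374633]
[[198 198 198 ... 197 197 197]
 [198 198 198 ... 198 197 197]
 [198 198 198 ... 198 197 197]
 ...
 [193 193 193 ... 174 172 158]
 [181 184 185 ... 194 180 157]
 [163 170 174 ... 197 181 158]]
```

```bash
python3 - <<'E'
import cv2,numpy as np
from mic import *
np.set_printoptions(threshold=99999,linewidth=250)
b=cv2.cvtColor(cv2.imread('pics/t8.png'),cv2.COLOR_BGR2GRAY)
print(b[172:222:1,210:244])
m=(b<115).astype(np.uint8)
n,l,st,c=cv2.connectedComponentsWithStats(m[160:250,140:260])
for s,q in zip(st[1:],c[1:]):
    if s[4]>4: print(s+[140,160,0,0,0],(q+[140,160]).round(1))
E
```

```text
[[194 194 195 195 195 196 196 197 197 196 197 196 196 197 197 197 198 198 197 198 198 198 197 198 197 197 197 197 197 197 197 197 196 197]
 [198 198 198 198 198 198 198 197 191 184 181 180 183 190 196 198 198 198 198 198 198 197 198 198 196 197 197 196 197 197 197 197 197 198]
 [198 198 198 197 198 198 196 188 168 140 122 122 138 167 188 196 198 198 198 198 198 198 197 197 197 197 196 197 197 197 197 197 197 197]
 [197 197 198 198 198 197 189 162 124 109 106 106 110 127 163 189 197 198 197 198 197 197 198 198 197 197 197 197 198 197 198 197 197 197]
 [197 197 198 197 197 195 172 125 108 106 106 106 107 111 137 177 196 197 198 197 198 198 198 198 197 197 198 198 197 198 197 198 197 197]
 [198 198 198 197 197 191 163 119 107 107 106 106 107 109 131 173 196 198 198 198 197 198 198 197 197 197 198 197 198 198 197 197 197 197]
 [198 198 197 198 196 186 155 117 107 105 106 106 106 106 112 164 195 198 197 197 197 198 197 197 197 197 197 198 198 198 198 197 197 197]
 [198 198 198 197 197 195 171 124 106 106 105 106 105 104 110 163 195 197 197 197 197 197 198 197 197 198 197 197 198 198 197 1
[... 5474 characters left out ...]
 179 173 167 160 158 158 157 158 163 169 173 174 172 174 172 158 147 146 147 148 149 149 151 151]
 [171 166 159 157 158 158 158 163 170 174 175 178 182 182 187 194 194 194 194 195 195 195 195 194 180 157 151 151 151 151 150 150 153 152]
 [177 181 182 187 194 194 194 194 195 196 196 196 197 196 197 198 198 198 198 198 197 198 198 197 181 158 153 152 152 151 150 151 153 153]]
[141 160  17   4  40] [147.6 160.9]
[218 175   7   6  36] [220.7 177.7]
[257 177   3  27  56] [258.3 187.1]
[191 182  12  46 328] [195.6 204.9]
[140 187  35  52 242] [165.1 216.4]
[219 196   6   8  31] [221.7 199.5]
[232 211  12   8  80] [237.6 214. ]
[222 233  38  17 518] [242.8 242.2]
[208 247  11   3  25] [213.1 248. ]
```

```bash
python3 - <<'E'
from mic import *
np.set_printoptions(threshold=99999,linewidth=250)
t=cv2.imread('pics/t8.png');b=cv2.cvtColor(t,cv2.COLOR_BGR2GRAY)
for x in(-108,-82):
  for y in(21,33):print('tab',x,y,proj('top',[*W(x,y),.054]).round(1))
print('tail edge',[proj('top',[*W(x,y),.024]).round(1) for x in(-70,-30) for y in(20,34)])
print('head back',[proj('top',[*W(18,y),.024]).round(1) for y in(-3,57)],'front near',proj('top',[*W(78,57),.024]).round(1))
print(b[208:224,186:232])
print(b[225:240,160:200])
s=snap('side','s8.png');h=cv2.cvtColor(s,cv2.COLOR_RGB2HSV)
for n,im in(('top',cv2.cvtColor(t,cv2.COLOR_BGR2RGB)),('side',s)):
  h=cv2.cvtColor(im,cv2.COLOR_RGB2HSV);m=cv2.inRange(h,(5,90,90),(22,255,255));u,v=proj(n,[*W(48,27),.04]).astype(int)
  k=np.zeros_like(m);k[v-15:v+15,u-15:u+15]=m[v-15:v+15,u-15:u+15];ys,xs=np.nonzero(k);print(n,len(xs),xs.mean(),ys.mean(),u,v,L(onz(n,(xs.mean(),ys.mean()),.038)))
E
```

```text
tab -108 21 [241.5 209.6]
tab -108 33 [242.  214.6]
tab -82 21 [230.7 210.7]
tab -82 33 [231.2 215.6]
tail edge [array([226.7, 212.8]), array([227.2, 218.4]), array([210.5, 214.4]), array([210.9, 220. ])]
head back [array([190.3, 207.2]), array([192. , 231.3])] front near [167.4 233.8]
[[179 183 186 185 165 139 119  77  69  69  69  71  74 114 171 196 199 198 198 198 198 198 198 198 198 198 198 198 198 198 198 198 198 197 188 174 169 164 162 165 183 196 198 198 198 198]
 [191 191 194 192 171 133 110  77  69  69  69  70  74 112 170 196 198 198 198 198 198 198 198 198 198 198 198 198 198 198 198 198 198 198 196 184 170 164 159 166 184 196 198 197 197 197]
 [193 192 194 194 176 147 119  82  70  69  70  70  74 112 170 196 198 198 199 198 198 198 198 198 199 198 198 198 199 198 198 198 198 198 197 191 189 194 194 195 196 198 197 192 188 185]
 [192 193 194 194 185 160 117  81  70  69  69  70  73 106 168 195 198 198 199 198 198 198 198 198 198 198 199 198 198 198 198 198 198 198 198 197 197 198 197 197 197 197 192 177 160 144]
 [187 192 193 194 187 162 119  85  70  68  69  70  71  96 163 195
[... 4072 characters left out ...]
98 197 198 198 198 198 198 198 198 198 199 198 198 199 198 198]
 [197 198 198 195 172 122 103  97 106 165 195 198 197 198 198 198 198 198 198 198 197 198 197 197 197 198 197 198 198 198 198 198 198 198 198 198 198 198 198 197]
 [197 198 198 196 174 127 103  97 109 165 194 197 197 198 197 198 198 198 198 197 197 198 197 197 198 198 198 198 198 198 198 197 197 196 196 195 196 194 194 192]
 [198 198 198 197 184 154 125 120 142 176 195 197 197 196 196 198 198 198 197 197 198 197 197 196 196 196 195 195 194 194 192 190 186 184 180 179 178 177 175 171]]
top 131 178.77862595419847 219.57251908396947 177 219 [45.61564828 27.18900303]
side 13 263.0 185.30769230769232 264 185 [55.01225569 29.89800132]
```

```bash
python3 -c "
from workcell import env
print(env.sign_off())"
```

```text
the job is handed in; nothing more can be done
None
```

The job is handed in at about 23 s. The shell carrier is in the microscope, pushed against the back stop and then sideways against the gate post. The lever is swung shut to its end stop behind it, the spare was left in the rack, and the gripper is clear; no verdict came back. Contact with the post rests on the force felt while pressing, because the light bar hid it from the cameras.

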